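# Bolt the gluing jig's fence and clamp two wooden bars with the ratchet trigger

## Robot

A 6-joint arm with a two-finger parallel gripper is mounted at the origin on the work surface; the furniture and walls round the work are solid. World frame = base frame: x ahead of the robot, y to its left, z up, the work surface at z = 0. Lengths are in m, angles in degrees, forces in N, time in s.
With the tool pointing down it reaches from about 0.15 to 0.775 m from the base axis. Payload 6.1 kg.
Tool frame: the origin (TCP) lies midway between the tips of the shut fingers; the grasp point (between the pads) lies 19 mm behind it; z points along the fingers, y is the line along which they close (so a half turn about z gives the same grasp; the last joint's range is limited). The gripper opens to 85 mm and grips with 20 to 120 N. Pads are 22 mm wide; open, the fingers measure 114 mm over their backs; the gripper's body (76 mm by 85 mm) begins 54 mm behind the grasp point. The pads swing forward as they close: fully open they stand 13 mm farther back than shut.
Start: joints at [0, 7.208, -2.269, 80.523, 0, 90], TCP at [0.525, -0, 0.231] pointing down, gripper open.
Joint ranges: [-155.77, 155.77], [-54.66, 111.73], [-72.52, 77.12], [-102.08, 115.82], [-83.92, 84.16], [-180, 180]. Speed limits (degrees/s): [136.94, 136.94, 172.46, 180, 180, 180].

## Interface

Orientations are given as [roll, pitch, yaw] about the fixed x, y, z axes, in that order (R = Rz(yaw) Ry(pitch) Rx(roll)).
In Python, from workcell import robot, vision, spotter gives the robot as it stands. The module is installed in compiled form; this text tells all that it offers.
- The arm moves only by the shell command python3 -m creep 'ROWS' [FORCE]. ROWS is JSON, a list of rows, each a list of 5 numbers: the shift along the tool's x, y, z in cm, then the turn about the tool's z in rad, then the closure in counts, from 0 (fully open) to 255 (shut). A call has 1 to 12 rows; each row is the pose to reach, as a shift and turn from the pose commanded when the call began, along the tool's axes at that moment; what a row does not reach only later rows make up. A row lasts 1/8 s, in which the tool goes at most 62.5 mm and 10.7 degrees, less where a joint would pass 70% of its speed; a pose out of reach is approached as far as the arm can. A call with a gripper value outside its range is refused whole. The fingers move at their own pace and stop on an object; FORCE is the grip in N (left out, the last holds). Time passes only in rows, so rows that repeat a pose let the fingers close. It gives the time, the measured TCP pose, the force, the opening and the grip force at its end, in the units of the state.
- robot.read_state(): the state, without advancing time (a new reading comes with each control period).
- vision.camera(name): name is "scene" or "side" or "wrist"; returns (picture, depth): 384x512x3 uint8, blue, green, red; 384x512 float32, m along the optical axis (not along the pixel's ray), 0 where there is no reading.
- vision.camera_info(name): a dict with "K" (3x3 intrinsics, pixels), "D" ([k1, k2, p1, p2, k3] as OpenCV has them; the pictures are not rectified), "pose" (4x4, takes a point from camera to world coordinates); the wrist camera has in their place "tool_from_camera" (4x4, takes a point from camera to tool coordinates, whose origin is the TCP and whose axes are the flange's). Camera axes: x right, y down, z forward; pixel columns grow to the right and rows downward; lengths in m; the calibration is good to about 2 mm. A picture is of the moment at which its call begins: read the wrist's pose just before it. camera_info takes no time and is no camera call.
- robot.hand_in(): hands the job in; it is judged then, once.
Trained networks look in the newest picture that a camera, given by its name, has taken for a name from the list of things; names that differ only in an ending like _2 or _b are one class to them, and where a whole thing is asked for, a point or a joint stands for the part that bears it (a point fixed in the world has none). Each returns a list of dicts, best first, with "conf" (0 to 1); they miss things now and then, are a little off and sometimes report something else, mostly with a low value. They report only what shows in the picture. A call takes as long as a camera call.
- spotter.look_for(camera, thing): "centre" ([column, row] in pixels, amid what is visible of it).
The state is a dict: "clock": time; "joints": joint angles; "joint_vel": joint speeds; "joint_torque": joint torques, N m; "tool_pos": TCP position; "eef_rot": TCP orientation; "wrist_force": force on the tool from outside, world axes, zero at the start; "wrist_torque": the same for the moment, N m; "opening": finger opening in m; "finger_force": force on a finger pad.
Only numpy, scipy, OpenCV 4.12 (cv2) and the standard library are available. Lean on these libraries where they do the work, as an engineer would, in place of code of your own. Each camera call takes 0.05 s, during which the arm holds its last target. There are 200 camera calls.

## Task

Close the gluing jig on its two little wooden bars. First slide the barrel bolt by its knob fully home into the keeper behind the fence, so that the fence cannot give way; then pump the clamp's ratchet trigger with full strokes, letting it spring back between strokes, until the pad has pushed both bars tight against the fence and its spring is pressed in about half-way, never squeezing it to its end, which would crush the soft wood. Work the jaw only by its trigger, leave the bars and the things around alone, and finish still holding the trigger squeezed in the gripper, with the bars kept under that pressure.

Things in the scene. Friction and masses are not known exactly. Their poses are not given: they have to be found in the camera images.
- jig: fixed plywood board 130 (x) x 370 (y) x 16 mm, origin on the table. Its axes, mm: x across (spans -65..65), y along (-220..150), z up. Along +y stand: upright black handle (y -188..-166, top z 150), steel clamp head with trigger (y -138..-62, top z 94), jaw and pad, two bars, fence (face y 74, top z 46), bolt and keeper (y 105). Place and yaw vary
- trigger_grip (a point): centre of the trigger's black grip, a near-upright lever: 18 mm wide along jig x, 15 thick along jig y, reaching 23 mm above and below this point. At rest at jig (0, -88, 151) mm, leaning 0.18 rad to +y; fully squeezed at (0, -112, 151), the fixed handle then 46 mm behind it. Pinch its free sides (jig x) from above and rock it along y, turning with the lever, or push its +y face
- pivot (a point): point on the trigger's hinge axis, which runs along the jig's x; at jig (0, -100, 85) mm; the centre of the trigger's grip is 67 mm from it
- trigger (a joint): angle in rad: 0 released (a spring returns it), 0.36 fully squeezed, grip moved to jig -y towards the fixed handle. Drives the jaw 50 mm per rad by a ratchet with 6 mm teeth, after about 3 mm (up to 6) of slack: a full stroke (18 mm) moves it about 15 mm, and on return it slips back to a tooth, 12 mm gained. At the grip: 3 N at rest, 5 N squeezed, plus 0.75 N for each N on the pad
- jaw (a joint): jaw travel along jig +y in m, 0 to 0.05, starts 0.001 to 0.010; ratchet, forward only. Unpressed pad face at jig y = 2 mm + this; pad 36 x 24 mm, centre 31 mm high. The bars are tight against the fence at about 0.028 to 0.030; from there the pad is pressed in by as much as the jaw travels
- pad (a joint): how far the jaw's spring-loaded rubber pad is pressed in, in m: 0 free, 0.014 at its end (the gap with the coils between pad and steel jaw plate shrinks from 14 mm to 0); 1 N per mm; half-way is 0.007
- bolt (a joint): travel of the bolt along the jig's +x (away from the robot) in m: 0 = withdrawn, 0.038 = fully home in the keeper; starts 0 to 0.008; slides against 2.5 N friction and stays where left
- bolt_knob (a point): centre of the bolt's upright round steel knob, 15 mm diameter, 40 mm tall, centre 85 mm above the table (top 105), at jig (-38 + bolt travel, 105, 85) mm; thin stem below it down to a 10 mm rod 32 mm high, in guide loops up to 44 mm high
- fence (a joint): how far the fence has slid back along the jig's +y in m, 0 to 0.03. It starts at 0, in line with the bolt, and slides away easily (0.8 N) unless the bolt is in its keeper, where it has 1.5 mm of play
- bar_near_c (a point): centre of the loose wooden bar nearer the jaw, 90 x 22 x 30 mm, long side along the jig's x, lying on the board; centre 31 mm above the table
- bar_far_c (a point): centre of the other wooden bar, the same size, next to the fence
- cup_white: white cup, 90 mm wide, 118 mm tall, origin at its underside; on the table beyond the jig; to be left alone
- torch: butane torch, 47 x 110 x 165 mm, origin at its underside; on the table beyond the jig; to be left alone
- cup_1: clear cup, 86 mm wide, 110 mm tall, origin at its underside; on the table on the robot's side of the jig; to be left alone

How it is judged (in metres and radians):
On the way, in this order (a step that is already met when the one before it is completed fails the run):
1. the bolt is home in the keeper (value of joint bolt above 0.033 m and value of joint fence below 0.004 m), for 0.2 s.
2. a full stroke of the trigger (value of joint trigger above 0.27 rad), for 0.05 s.
3. the trigger is let back (value of joint trigger below 0.1 rad), for 0.05 s.
4. the pad presses the bars against the fence (value of joint pad above 0.0035 m and contact force between bar_far and fence above 1.5 N), for 0.2 s.
At the end, for the whole second after the job is handed in: bolt in the keeper (at least 33 of 38 mm), fence not given way (under 4 mm), pad pressed in 3.5 to 10.5 of its 14 mm with both bars carrying the force (over 1.5 N) to the fence, and the fingers still holding the trigger off its rest (angle over 0.03 rad, contact force over 1.5 N) (all of step 1 and all of step 4 and value of joint pad below 0.0105 m and contact force between bar_near and pad above 1.5 N and contact force between bar_near and bar_far above 1.5 N and contact force between the fingers and trigger above 1.5 N and value of joint trigger above 0.03 rad); the arm keeps its last pose, push and grip.
It fails at once if the pad was squeezed to its end (over 12.5 of 14 mm): the bars are crushed (value of joint pad above 0.0125 m).
It fails at once if the jaw or pad was pushed by hand (contact force between any of the fingers, the arm and jaw above 2 N).
It fails at once if a bar was handled (contact force between the fingers and bar_near above 2 N or contact force between the fingers and bar_far above 2 N).
It fails at once if a bystander was moved (distance of any of cup_white, torch, cup_1 from where it was at the start of the episode above 0.03 m).
It also fails if it takes over 64 s, if anything falls off the work surface, if the arm or the gripper's body presses on something with over 40 N, if the wrist force passes 120 N, or if a joint passes its speed limit or range.

## Working session

There is one attempt and no reset: what is moved stays moved. The work goes in short steps, Python scripts to look and compute and a shell command to move; the robot and the scene stay as the last step left them, time stands still between calls to the robot, and variables do not carry over. Pictures are saved under pics/ and viewed, at most 10 in all, crops included, and the job is handed in when it is done.

```bash
mkdir -p pics
cat > h.py <<'E'
import numpy as np, cv2
from workcell import robot, vision, spotter
from scipy.spatial.transform import Rotation as R
def T_tool():
    s=robot.read_state(); T=np.eye(4); T[:3,:3]=R.from_euler('xyz',s['eef_rot'],degrees=True).as_matrix(); T[:3,3]=s['tool_pos']; return T
def pose(c):
    i=vision.camera_info(c)
    return np.array(i['pose']) if 'pose' in i else T_tool()@np.array(i['tool_from_camera'])
def px2w(c,P,depth,uv,r=2):
    i=vision.camera_info(c);u,v=int(round(uv[0])),int(round(uv[1]))
    d=depth[max(v-r,0):v+r+1,max(u-r,0):u+r+1];d=d[d>0]
    if len(d)==0:return None
    n=cv2.undistortPoints(np.array([[uv]],float),np.array(i['K']),np.array(i['D']))[0,0]
    z=np.median(d);return (P@[n[0]*z,n[1]*z,z,1])[:3]
def cloud(c,P,depth):
    i=vision.camera_info(c);v,u=np.nonzero(depth>0)
    n=cv2.undistortPoints(np.stack([u,v],1).astype(float)[:,None],np.array(i['K']),np.array(i['D']))[:,0]
    z=depth[v,u];return (np.c_[n*z[:,None],z,np.ones(len(z))]@P.T)[:,:3],u,v
E
python3 - <<'E'
from h import *
s=robot.read_state();print(s)
ims=[]
for c in ['scene','side','wrist']:
    P=pose(c);im,d=vision.camera(c);np.savez(f'{c}0.npz',im=im,d=d,P=P);ims.append(im)
    print(c,P.round(3).tolist())
    for t in ['jig','trigger_grip','bolt_knob','bar_near_c','bar_far_c','cup_white','torch','cup_1','fence','pad']:
        try:
            for o in spotter.look_for(c,t)[:2]:
                w=px2w(c,P,d,o['centre']);print(c,t,np.round(o['centre']),round(o['conf'],2),None if w is None else w.round(3))
        except Exception as e: print(t,e)
cv2.imwrite('pics/a.png',cv2.resize(np.hstack(ims[:2]),(800,300)))
E
```

```text
{'clock': 0.0, 'joints': array([ 6.33821187e-05,  7.24251780e+00, -2.32569527e+00,  8.05218600e+01,
       -5.50945405e-04,  9.00013929e+01]), 'joint_vel': array([-0.00677492, -0.03137735,  0.05292384, -0.01861349,  0.14155475,
       -0.00188936]), 'joint_torque': array([-1.88969068e-03, -4.35916471e+01,  3.52923596e+01,  1.73015334e-02,
       -7.00984879e-05, -2.14169546e-05]), 'tool_pos': array([ 5.24614141e-01, -2.26113010e-06,  2.30522692e-01]), 'eef_rot': array([-1.79909927e+02,  5.53134395e-04,  8.99986714e+01]), 'wrist_force': array([-0.44044806, -0.78859119,  1.00088971]), 'wrist_torque': array([ 0.07343564, -0.01144241, -0.04824372]), 'finger_force': 0.0, 'opening': 0.08518905145604472}
scene [[-0.71, -0.537, 0.456, 0.153], [-0.704, 0.55, -0.45, 0.419], [-0.009, -0.64, -0.768, 0.745], [0.0, 0.0, 0.0, 1.0]]
scene jig [252. 198.] 0.72 [0.555 0.028 0.049]
scene trigger_grip [272. 149.] 0.59 [ 0.56  -0.041  0.155]
scene bolt_knob [217. 232.] 0.56 [0.544 0.149 0.048]
scene bar_near_c [235. 208.] 0.77 [0.562 0.077 0.047]
scene bar_far_c [225. 216.] 0.55 [0.562 0.107 0.047]
scene
[... 921 characters left out ...]
-0.957, -0.289, 0.075], [-0.0, 0.289, -0.957, 0.374], [0.0, 0.0, 0.0, 1.0]]
wrist jig [294. 154.] 0.64 [0.565 0.025 0.056]
wrist trigger_grip [305. 251.] 0.93 [ 0.563 -0.036  0.163]
wrist trigger_grip [277.  31.] 0.73 [0.543 0.142 0.071]
wrist bolt_knob [279.  32.] 0.94 [0.546 0.142 0.068]
wrist bar_near_c [299. 109.] 0.69 [0.57  0.071 0.046]
wrist bar_near_c [441. 156.] 0.64 [0.739 0.021 0.039]
wrist bar_far_c [303.  76.] 0.68 [0.572 0.105 0.046]
wrist cup_white [441. 157.] 0.69 [0.739 0.019 0.04 ]
wrist cup_1 [184. 279.] 0.62 [ 0.428 -0.144  0.035]
wrist fence [314.  54.] 0.6 [0.583 0.126 0.046]
wrist fence [276.  27.] 0.35 [0.542 0.143 0.082]
wrist pad [298. 134.] 0.73 [0.57  0.045 0.043]
```

Run:
```python
from h import *
from scipy.optimize import minimize
C=[]
for c in ['scene','side','wrist']:
    z=np.load(c+'0.npz');p,u,v=cloud(c,z['P'],z['d']);C.append(p)
    m=(p[:,0]>.4)&(p[:,0]<.68)&(p[:,1]>-.25)&(p[:,1]<.3)
    p=p[m]
    b=p[(p[:,2]>.010)&(p[:,2]<.022)]
    r=cv2.minAreaRect((b[:,:2]*1000).astype(np.float32));print(c,'board',len(b),r,b[:,:2].min(0),b[:,:2].max(0))
    k=p[(p[:,2]>.065)&(p[:,2]<.112)&(p[:,1]>.11)&(p[:,1]<.18)&(p[:,0]<.6)];print(' knob',len(k),k.mean(0) if len(k) else 0,k.min(0) if len(k) else 0,k.max(0) if len(k) else 0)
    t=p[(p[:,2]>.125)&(p[:,1]<.0)&(p[:,1]>-.2)];print(' tops',len(t),t[:,:2].min(0),t[:,:2].max(0))
    g=t[t[:,1]>-.085];h=t[t[:,1]<=-.1];print(' grip',g.mean(0).round(4) if len(g) else 0,' handle',h.mean(0).round(4) if len(h) else 0)
    w=p[(p[:,2]>.041)&(p[:,2]<.05)&(p[:,1]>.04)&(p[:,1]<.125)];print(' bars',cv2.minAreaRect((w[:,:2]*1000).astype(np.float32)))
```

```text
scene board 3515 ((550.9268798828125, 15.153366088867188), (381.2886657714844, 235.83193969726562), 76.31183624267578) [ 0.40002318 -0.17880703] [0.67869848 0.19568818]
 knob 99 [0.54187797 0.15177285 0.08965426] [0.53645264 0.14213737 0.06686144] [0.55222125 0.1572362  0.10519695]
 tops 1048 [ 0.45016883 -0.14005884] [ 6.00586041e-01 -4.47128098e-05]
 grip [ 0.5035 -0.0121  0.3558]  handle [ 0.5526 -0.1299  0.1335]
 bars ((597.5590209960938, 83.14675903320312), (83.35436248779297, 164.31446838378906), 89.75205993652344)
side board 2435 ((568.641357421875, 2.5646514892578125), (384.39361572265625, 232.0524444580078), 69.63182067871094) [ 0.40019395 -0.18249393] [0.67929579 0.19387441]
 knob 66 [0.5420202 0.144324  0.0874496] [0.53612735 0.13782446 0.06562145] [0.54867487 0.15376129 0.10605818]
 tops 6276 [ 0.44954259 -0.14786423] [ 5.9842711e-01 -6.1193731e-05]
 grip [ 0.5201 -0.028   0.4581]  handle [ 0.5605 -0.141   0.1414]
 bars ((560.752685546875, 82.93103790283203), (91.41642761230469, 83.01080322265625), 0.4888595938682556)
wrist board 18716 ((560.3270263671875, 10.304290771484375), (382.9947509765625, 232.75230407714844), 73.40692138671875) [ 0.40790784 -0.177575  ] [0.67987235 0.18708226]
 knob 412 [0.54495073 0.14667407 0.09483566] [0.5378155  0.14160702 0.06552542] [0.55250005 0.15585397 0.10438714]
 tops 5849 [ 0.45217659 -0.13594573] [ 5.99239836e-01 -5.94358162e-06]
 grip [ 0.5309 -0.0093  0.2761]  handle [ 0.5634 -0.1254  0.1396]
 bars ((598.1552734375, 83.74191284179688), (83.95453643798828, 162.9392852783203), 88.75135803222656)
```

View pics/a.png

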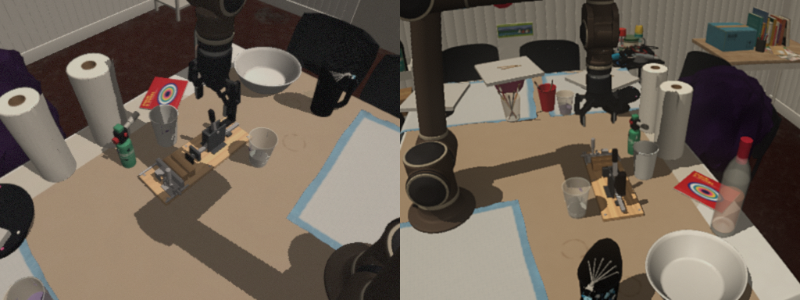

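Run:
```python
from h import *
z=np.load('wrist0.npz');im=z['im'];cv2.imwrite('pics/w.png',cv2.resize(im,(800,600)))
A=[]
for c in ['scene','side','wrist']:
    z=np.load(c+'0.npz');p,u,v=cloud(c,z['P'],z['d']);hsv=cv2.cvtColor(z['im'],cv2.COLOR_BGR2HSV)[v,u]
    m=(p[:,0]>.45)&(p[:,0]<.68)&(p[:,1]>-.25)&(p[:,1]<.3)&(p[:,2]>.011)&(p[:,2]<.021)
    b=p[m];hh=hsv[m];s=hh[:,1]>115
    print(c,np.percentile(hh,[10,50,90],axis=0).tolist())
    # occupancy, largest component
    g=np.zeros((275,115),np.uint8);q=b[:,:];g[((q[:,1]+.25)/.002).astype(int).clip(0,274),((q[:,0]-.45)/.002).astype(int).clip(0,114)]=255
    g=cv2.morphologyEx(g,cv2.MORPH_CLOSE,np.ones((5,5)));
    n,l,st,ce=cv2.connectedComponentsWithStats(g);i=1+st[1:,4].argmax();yy,xx=np.nonzero(l==i)
    print(cv2.minAreaRect(np.c_[xx*2+450,yy*2-250].astype(np.float32)),st[i])
    cv2.imwrite(f'occ_{c}.png',g)
    for y in range(-170,200,20):
        k=b[abs(b[:,1]*1000-y)<4];
        if len(k):print(y,np.percentile(k[:,0],[3,97]).round(3),end=';')
    print()
```

```text
scene [[14.0, 64.0, 82.0], [16.0, 102.0, 128.0], [18.0, 106.0, 202.0]]
((567.2691650390625, -21.346160888671875), (313.0738220214844, 132.61163330078125), 87.27368927001953) [  24   37   71  158 4527]
-170 [0.516 0.624];-150 [0.499 0.585];-130 [0.501 0.551];-110 [0.5   0.562];-90 [0.501 0.551];-70 [0.503 0.55 ];-50 [0.503 0.627];-30 [0.505 0.63 ];-10 [0.506 0.629];10 [0.506 0.634];30 [0.507 0.667];50 [0.508 0.676];70 [0.508 0.636];90 [0.509 0.535];110 [0.51  0.529];130 [0.51  0.636];150 [0.533 0.638];170 [0.513 0.636];190 [0.514 0.634];
side [[15.0, 115.0, 84.0], [16.0, 124.0, 148.0], [17.0, 129.0, 207.0]]
((565.6848754882812, -30.247161865234375), (304.4080810546875, 132.48353576660156), 87.51044464111328) [  22   33   70  155 5248]
-170 [0.499 0.62 ];-150 [0.5   0.623];-130 [0.499 0.625];-110 [0.5   0.624];-90 [0.503 0.626];-70 [0.501 0.626];-50 [0.503 0.628];-30 [0.502 0.628];-10 [0.505 0.626];10 [0.504 0.671];30 [0.505 0.667];50 [0.507 0.632];70 [0.507 0.633];90 [0.509 0.636];110 [0.508 0.598];130 [0.508 0.509];170 [0.526 0.623];190 [0.532 0.622];
wrist [[15.0, 83.0, 135.0], [16.0, 110.0, 167.0], [23.0, 123.0, 251.0]]
((569.6619873046875, 5.4168548583984375), (366.218505859375, 131.68328857421875), 87.69093322753906) [  24   36   73  183 7643]
-170 [0.503 0.624];-150 [0.502 0.625];-130 [0.503 0.627];-110 [0.502 0.626];-90 [0.503 0.627];-70 [0.505 0.628];-50 [0.505 0.629];-30 [0.508 0.63 ];-10 [0.508 0.63 ];10 [0.509 0.633];30 [0.51  0.668];50 [0.511 0.636];70 [0.509 0.637];90 [0.512 0.636];110 [0.512 0.635];130 [0.516 0.637];150 [0.528 0.637];170 [0.521 0.636];190 [0.561 0.638];
```

View pics/w.png

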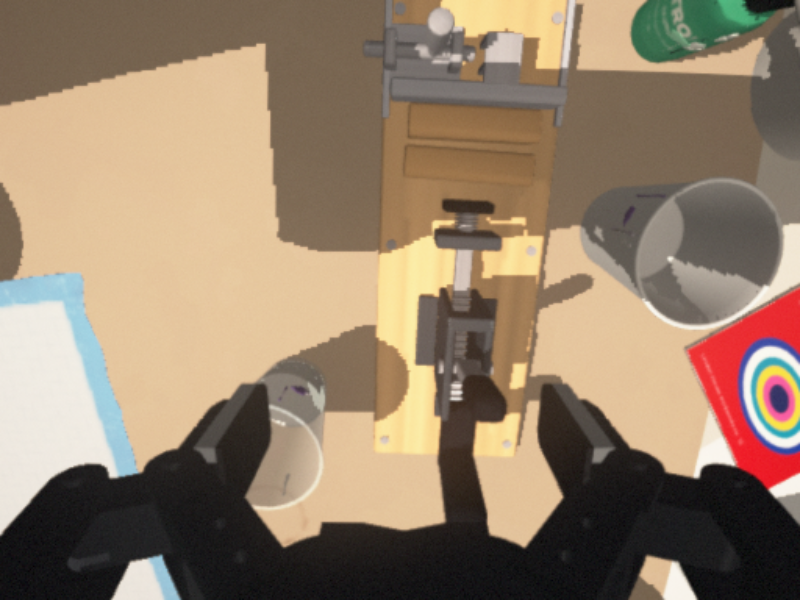

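```bash
python3 -m creep '[[5,0.7,0,0.02,0],[10,1.4,0,0.042,0],[14.8,1.9,0,0.042,0],[14.8,1.9,4,0.042,0],[14.8,1.9,8,0.042,0],[14.8,1.9,11,0.042,0],[14.8,1.9,11,0.042,0]]' 30
python3 - <<'E'
from h import *
P=pose('wrist');im,d=vision.camera('wrist');cv2.imwrite('pics/w2.png',im)
p,u,v=cloud('wrist',P,d)
k=p[(p[:,2]>.085)&(p[:,2]<.112)&(abs(p[:,1]-.148)<.03)&(abs(p[:,0]-.544)<.025)];print(len(k),k.mean(0),k.min(0),k.max(0))
k=k[k[:,2]>.1];print(len(k),k.mean(0),k.min(0),k.max(0))
E
```

```text
clock: 2.52
tool_pos: [0.5423, 0.1476, 0.119]
eef_rot: [-179.7, 0.1, 87.6]
wrist_force: [0.5, 0.4, -0.0]
opening: 0.0854
finger_force: 0.0
626 [0.54586146 0.15166163 0.09865215] [0.5383544  0.14254171 0.08506152] [0.55321782 0.15706743 0.10345303]
391 [0.54576753 0.1498616  0.10167732] [0.53892302 0.14254171 0.10001221] [0.55262969 0.15662941 0.10345303]
```

View pics/w2.png

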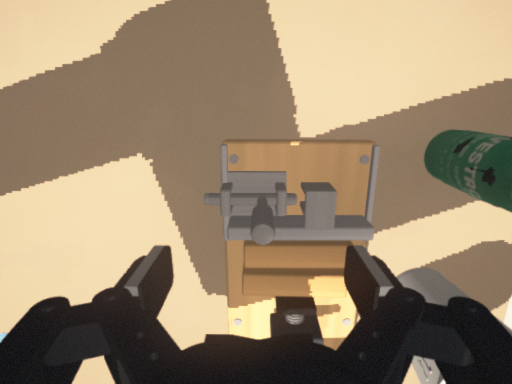

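The wrist view shows the knob at (262,232), standing centrally between the open fingers. Lower and pinch.

```bash
python3 -m creep '[[0.1,0.35,2.5,0,0],[0.1,0.35,4.7,0,0],[0.1,0.35,4.7,0,0],[0.1,0.35,4.7,0,255],[0.1,0.35,4.7,0,255],[0.1,0.35,4.7,0,255],[0.1,0.35,4.7,0,255],[0.1,0.35,4.7,0,255],[0.1,0.35,4.7,0,255]]' 30
```

```text
clock: 3.7
tool_pos: [0.5475, 0.149, 0.0748]
eef_rot: [180.0, -0.0, 87.6]
wrist_force: [-2.7, -0.0, 5.3]
opening: 0.0138
finger_force: 29.3
```

```bash
python3 -m creep '[[0,0.6,0,0,255],[0,1.2,0,0,255],[0,1.8,0,0,255],[0,2.4,0,0,255],[0,2.7,0,0,255],[0,2.7,0,0,255]]' 30
```

```text
clock: 4.45
tool_pos: [0.575, 0.1478, 0.0748]
eef_rot: [179.9, -0.0, 87.6]
wrist_force: [-1.2, -0.5, 4.9]
opening: 0.0138
finger_force: 29.3
```

```bash
python3 -m creep '[[0,0.2,0,0,255],[0,0.4,0,0,255],[0,0.6,0,0,255],[0,0.6,0,0,255]]' 30;python3 -m creep '[[0,0.2,0,0,255],[0,0.4,0,0,255],[0,0.4,0,0,255]]' 30
```

```text
clock: 4.95
tool_pos: [0.576, 0.1478, 0.0747]
eef_rot: [-179.6, -0.0, 87.6]
wrist_force: [-18.1, 0.9, 15.8]
opening: 0.0141
finger_force: 30.9
clock: 5.32
tool_pos: [0.5762, 0.1479, 0.0744]
eef_rot: [-179.2, -0.1, 87.7]
wrist_force: [-30.4, 2.1, 22.9]
opening: 0.014
finger_force: 32.8
```

```bash
python3 -m creep '[[0,-0.9,0,0,255],[0,-0.9,0,0,0],[0,-0.9,0,0,0],[0,-0.9,0,0,0],[0,-0.9,0,0,0],[0,-0.9,-5,0,0],[0,-0.9,-10,0,0],[0,-0.9,-14.5,0,0],[-5,-0.9,-14.5,0,0],[-10,-0.9,-14.5,0,0],[-10,-0.9,-14.5,0,0]]' 30
python3 - <<'E'
from h import *
P=pose('wrist');print(P[:3,3]);im,d=vision.camera('wrist');np.savez('w3.npz',im=im,d=d,P=P);cv2.imwrite('pics/w3.png',im)
for t in ['bolt_knob','trigger_grip']:
    for o in spotter.look_for('wrist',t)[:2]: print(t,o,px2w('wrist',P,d,o['centre']))
p,u,v=cloud('wrist',P,d)
a=np.deg2rad(-2.4);x=np.array([np.cos(a),np.sin(a)]);y=np.array([-np.sin(a),np.cos(a)])
q=np.c_[(p[:,:2]-[.571,.043])@np.c_[x,y]*1000,p[:,2]*1000]
k=q[(q[:,2]>135)&(q[:,2]<180)&(abs(q[:,0])<30)&(q[:,1]>-125)&(q[:,1]<-60)];print(len(k),k.mean(0),np.percentile(k,[2,98],axis=0))
k=q[(q[:,2]>85)&(q[:,2]<112)&(abs(q[:,0])<60)&(q[:,1]>80)&(q[:,1]<130)];print(len(k),k.mean(0),np.percentile(k,[2,98],axis=0))
k=q[(q[:,2]>38)&(q[:,2]<52)&(abs(q[:,0])<12)&(q[:,1]>-30)&(q[:,1]<85)];print(np.histogram(k[:,1],range(-30,90,3)))
E
```

```text
clock: 6.7
tool_pos: [0.5713, 0.045, 0.2195]
eef_rot: [180.0, 0.0, 87.4]
wrist_force: [0.1, -0.1, 0.2]
opening: 0.0855
finger_force: 0.0
[0.57572981 0.11956532 0.36209005]
bolt_knob {'centre': [256.1, 177.3], 'conf': 0.66} [0.56987661 0.04302317 0.04240977]
bolt_knob {'centre': [249.6, 79.3], 'conf': 0.6} [0.56804498 0.14617492 0.03776019]
trigger_grip {'centre': [255.0, 305.0], 'conf': 0.94} [ 0.5659995  -0.03560062  0.1592414 ]
752 [  1.34258469 -81.37636096 161.67392176] [[ -7.16157368 -88.09667556 136.48617075]
 [  9.95731185 -77.27005142 174.23429842]]
288 [5.80988498e-02 1.04531837e+02 1.00798081e+02] [[ -6.78034844  97.98126103  90.27161848]
 [  6.43324353 111.51505848 103.22264324]]
(array([ 0,  0,  0,  0, 20, 55,  9, 16,  5,  9, 63, 51, 35,  0,  0,  0,  7,
       46, 66, 68, 63, 55, 66, 69, 43,  0, 46, 64, 55, 67, 67, 69, 69, 69,
        0, 69, 69, 71, 23]), array([-30, -27, -24, -21, -18, -15, -12,  -9,  -6,  -3,   0,   3,   6,
         9,  12,  15,  18,  21,  24,  27,  30,  33,  36,  39,  42,  45,
        48,  51,  54,  57,  60,  63,  66,  69,  72,  75,  78,  81,  84,
        87]))
```

View pics/w3.png

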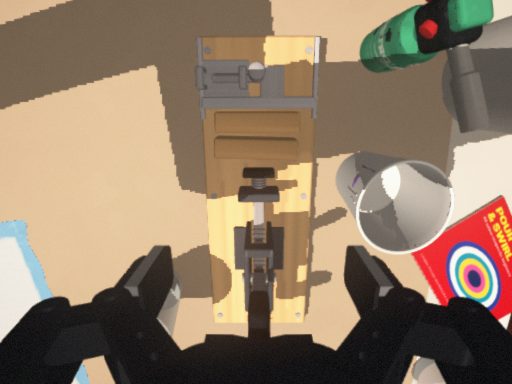

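The bolt is home: the knob is at jig (0, 104.5). The wrist view shows it at (256,72), the grip at (258,300) and the pad front at (258,172), so the jaw has travelled about 6.5 mm. Next I pinch the trigger.

```bash
python3 -m creep '[[-4.5,0.1,0,0,0],[-9,0.1,0,0,0],[-9,0.1,4,0,0],[-9,0.1,8.7,0,0],[-9,0.1,8.7,0,0],[-9,0.1,8.7,0,255],[-9,0.1,8.7,0,255],[-9,0.1,8.7,0,255],[-9,0.1,8.7,0,255],[-9,0.1,8.7,0,255],[-9,0.1,8.7,0,255]]' 40
cat > jaw.py <<'E'
from h import *
import sys
P=pose('wrist');im,d=vision.camera('wrist');cv2.imwrite(f'pics/{sys.argv[1]}.png',im)
p,u,v=cloud('wrist',P,d)
a=np.deg2rad(-2.4);x=np.array([np.cos(a),np.sin(a)]);y=np.array([-np.sin(a),np.cos(a)])
q=np.c_[(p[:,:2]-[.571,.043])@np.c_[x,y]*1000,p[:,2]*1000]
g=im[v,u].max(1)
k=(q[:,2]>36)&(q[:,2]<60)&(abs(q[:,0])<14)&(q[:,1]>-30)&(q[:,1]<85)
for b in range(-26,84,2):
    m=k&(abs(q[:,1]-b-1)<=1)
    if m.any():print(b,int(np.median(q[m,2])),int(np.median(g[m])),m.sum(),end=' | ')
t=T_tool()[:3,3];print('\ntcp jig',((t[:2]-[.571,.043])@np.c_[x,y]*1000).round(1),t[2].round(4))
E
python3 jaw.py j0
```

```text
clock: 8.22
tool_pos: [0.5676, -0.042, 0.1336]
eef_rot: [-180.0, -0.0, 87.6]
wrist_force: [-6.6, 1.0, 7.4]
opening: 0.0172
finger_force: 40.2
-26 55 87 37 | -24 55 83 83 | -22 55 82 115 | -20 55 82 117 | -18 55 78 116 | -16 54 81 81 | -14 38 138 25 | -12 38 135 20 | -10 38 135 41 | -8 38 134 40 | -6 36 137 12 | -4 38 133 43 | -2 41 66 75 | 0 43 46 111 | 2 42 45 112 | 4 42 43 93 | 6 41 85 57 | 20 44 157 121 | 22 45 183 114 | 24 45 187 117 | 26 45 184 116 | 28 45 177 117 | 30 45 175 117 | 32 46 173 118 | 34 46 170 118 | 36 46 168 119 | 38 46 165 122 | 40 45 156 117 | 42 45 126 26 | 48 42 144 211 | 50 45 182 126 | 52 45 184 119 | 54 45 181 127 | 56 45 175 129 | 58 46 173 123 | 60 45 171 72 | 
tcp jig [  0.2 -85.1] 0.1336
```

```bash
python3 -m creep '[[-0.4,0,0,0,255],[-0.8,0,0,0,255],[-1.2,0,0,0,255],[-1.6,0,0,0,255],[-2,0,0,0,255],[-2.4,0,0,0,255],[-2.4,0,0,0,255],[-2.4,0,0,0,255]]' 40; python3 jaw.py j1
```

```text
clock: 9.28
tool_pos: [0.5667, -0.0635, 0.1335]
eef_rot: [-180.0, -0.3, 87.7]
wrist_force: [-5.9, 9.2, 7.4]
opening: 0.0179
finger_force: 40.0
-26 36 141 27 | -24 36 139 16 | -22 36 140 16 | -20 36 140 25 | -18 40 62 97 | -16 55 64 142 | -14 56 67 121 | -12 55 67 122 | -10 56 65 123 | -8 55 63 82 | -4 38 118 50 | -2 37 128 27 | 0 38 121 37 | 2 39 125 31 | 4 38 122 54 | 6 39 32 56 | 8 42 32 139 | 10 42 32 110 | 12 42 32 118 | 14 42 40 98 | 18 37 135 1 | 20 43 140 208 | 22 45 182 131 | 24 45 185 120 | 26 45 181 119 | 28 46 175 120 | 30 46 173 121 | 32 46 171 123 | 34 45 168 123 | 36 46 165 137 | 38 46 162 128 | 40 45 160 17 | 
tcp jig [ 1.000e-01 -1.067e+02] 0.1335
```

View pics/j1.png

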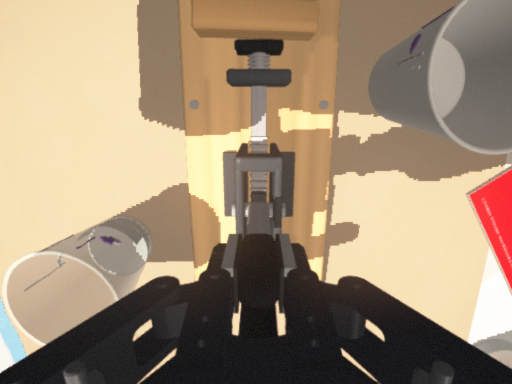

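The picture shows the grip pinched at (258,260) and the pad at (258,46), about 8 mm further forward and still short of the near bar. I'll squeeze a little further.

```bash
python3 -m creep '[[-0.3,0,0,0,255],[-0.5,0,0,0,255],[-0.5,0,0,0,255]]' 40; python3 jaw.py j2
```

```text
clock: 9.7
tool_pos: [0.5664, -0.0676, 0.133]
eef_rot: [-179.9, -0.5, 87.7]
wrist_force: [-4.7, 12.5, 5.4]
opening: 0.0172
finger_force: 39.6
-26 36 139 12 | -24 36 141 22 | -22 36 139 15 | -20 36 141 22 | -18 36 139 26 | -16 48 56 138 | -14 55 63 141 | -12 55 65 119 | -10 55 66 125 | -8 55 62 126 | -6 55 61 47 | -4 38 101 17 | -2 39 127 16 | 0 38 123 46 | 2 38 122 43 | 4 38 125 25 | 6 37 120 50 | 8 39 31 86 | 10 42 32 128 | 12 43 32 117 | 14 42 31 110 | 16 42 60 69 | 20 42 142 204 | 22 45 181 138 | 24 46 184 126 | 26 46 181 116 | 28 46 175 122 | 30 45 172 119 | 32 45 170 131 | 34 46 167 124 | 36 45 166 22 | 
tcp jig [ 1.000e-01 -1.107e+02] 0.133
```

```bash
python3 -m creep '[[-0.3,0,0,0,255],[-0.6,0,0,0,255],[-0.6,0,0,0,255]]' 40; python3 jaw.py j3
```

```text
clock: 10.12
tool_pos: [0.5662, -0.0728, 0.1323]
eef_rot: [-179.9, -0.6, 87.7]
wrist_force: [-2.8, 15.9, 1.1]
opening: 0.0178
finger_force: 39.2
-26 36 141 25 | -24 36 141 18 | -22 36 140 19 | -20 36 139 22 | -18 36 139 26 | -16 36 138 16 | -14 36 134 19 | -12 50 54 228 | -10 56 62 127 | -8 56 64 132 | -6 56 64 131 | -4 55 60 119 | -2 54 69 15 | 0 39 103 15 | 2 37 117 19 | 4 38 123 38 | 6 38 121 47 | 8 37 117 42 | 10 38 119 25 | 12 41 30 184 | 14 43 31 119 | 16 43 30 118 | 18 42 31 114 | 20 44 139 170 | 22 45 178 139 | 24 46 182 121 | 26 46 180 127 | 28 46 174 122 | 30 45 172 80 | 
tcp jig [   0.  -115.8] 0.1323
```

```bash
python3 -m creep '[[0.5,0,0,0,255],[1,0,0,0,255],[1.5,0,0,0,255],[2,0,0,0,255],[2.5,0,0,0,255],[3,0,0,0,255],[3.2,0,0,0,150],[3.2,0,0,0,150],[3.2,0,0,0,150],[3.2,0,0,0,150],[3.2,0,0,0,150]]' 40; python3 jaw.py j4
```

```text
clock: 11.55
tool_pos: [0.5685, -0.0452, 0.1323]
eef_rot: [180.0, -0.0, 87.6]
wrist_force: [0.4, -0.2, -0.1]
opening: 0.0351
finger_force: 0.0
-26 36 132 18 | -24 36 132 21 | -22 36 132 11 | -20 36 130 18 | -18 36 113 13 | -16 55 69 92 | -14 56 68 117 | -12 55 67 116 | -10 56 65 119 | -8 55 62 79 | -6 37 118 28 | -4 38 119 20 | -2 37 119 43 | 0 37 118 17 | 2 38 120 41 | 4 39 118 38 | 6 39 37 41 | 8 42 35 113 | 10 42 34 114 | 12 42 33 112 | 14 42 40 78 | 20 44 132 148 | 22 45 168 117 | 24 46 173 117 | 26 46 171 117 | 28 45 165 119 | 30 45 163 122 | 32 46 160 120 | 34 46 158 123 | 36 46 155 121 | 38 46 153 124 | 40 45 146 112 | 42 45 119 55 | 48 43 130 240 | 50 45 168 131 | 52 45 170 133 | 54 46 167 127 | 56 45 162 99 | 
tcp jig [  1.1 -88.3] 0.1323
```

View pics/j4.png

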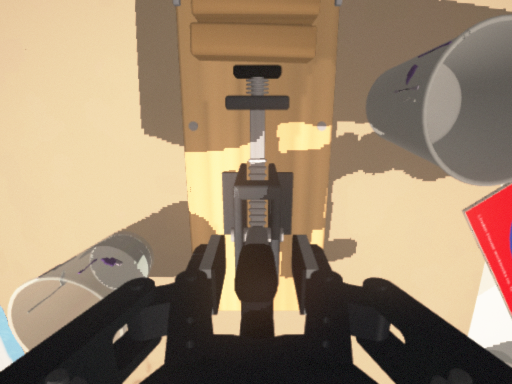

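The trigger is released and the grip stands free between the fingers at (258,265). The pad is at (258,72), 8 mm further forward than at the start. Next is stroke 2, with a firmer grip.

```bash
python3 -m creep '[[0,0,0,0,255],[0,0,0,0,255],[0,0,0,0,255],[0,0,0,0,255],[-0.5,0,0,0,255],[-1,0,0,0,255],[-1.5,0,0,0,255],[-2,0,0,0,255],[-2.4,0,0,0,255],[-2.7,0,0,0,255],[-2.7,0,0,0,255]]' 80; python3 jaw.py j5
```

```text
clock: 12.98
tool_pos: [0.5665, -0.0678, 0.1323]
eef_rot: [-179.9, -0.6, 87.7]
wrist_force: [-4.2, 14.8, 3.8]
opening: 0.0169
finger_force: 78.2
-26 36 140 23 | -24 36 140 24 | -22 36 140 18 | -20 36 140 24 | -18 36 139 27 | -16 36 139 25 | -14 36 139 16 | -12 36 138 24 | -10 36 137 26 | -8 36 138 23 | -6 52 51 115 | -4 55 57 181 | -2 56 63 124 | 0 56 64 129 | 2 56 62 120 | 4 55 60 119 | 8 39 121 11 | 10 38 122 43 | 12 38 114 31 | 14 38 123 34 | 16 38 116 53 | 18 38 28 62 | 20 42 30 169 | 22 42 31 120 | 24 43 30 120 | 26 42 78 144 | 28 45 171 152 | 30 45 181 125 | 32 46 181 127 | 34 46 175 126 | 36 45 173 15 | 
tcp jig [ 1.000e-01 -1.109e+02] 0.1322
```

```bash
python3 -m creep '[[-0.3,0,0,0,255],[-0.5,0,0,0,255],[-0.5,0,0,0,255]]' 80; python3 jaw.py j6 | cut -c1-900
```

```text
clock: 13.4
tool_pos: [0.5662, -0.072, 0.1316]
eef_rot: [-179.9, -0.6, 87.8]
wrist_force: [-2.8, 17.2, -0.2]
opening: 0.0171
finger_force: 78.1
-26 36 142 20 | -24 36 141 15 | -22 36 140 24 | -20 36 140 32 | -18 36 140 23 | -16 36 140 16 | -14 36 140 17 | -12 36 141 21 | -10 36 139 17 | -8 36 139 19 | -6 36 139 26 | -4 42 50 174 | -2 55 56 189 | 0 55 63 130 | 2 55 64 125 | 4 56 62 134 | 6 55 57 75 | 10 36 93 3 | 12 37 115 59 | 14 37 116 33 | 16 38 120 28 | 18 38 115 62 | 20 40 27 121 | 22 42 30 133 | 24 43 30 116 | 26 43 30 122 | 28 42 119 170 | 30 45 173 137 | 32 44 178 5 | 
tcp jig [ 1.000e-01 -1.151e+02] 0.1316
```

```bash
python3 -m creep '[[0.5,0,0,0,255],[1,0,0,0,255],[1.5,0,0,0,255],[2,0,0,0,255],[2.5,0,0,0,255],[3,0,0,0,255],[3.2,0,0,0,150],[3.2,0,0,0,150],[3.2,0,0,0,150],[3.2,0,0,0,150],[3.2,0,0,0,150]]' 80; python3 jaw.py j7
```

```text
clock: 14.82
tool_pos: [0.5685, -0.0452, 0.1323]
eef_rot: [180.0, -0.0, 87.6]
wrist_force: [0.4, -0.8, 0.1]
opening: 0.0351
finger_force: 0.0
-26 36 132 21 | -24 36 133 23 | -22 36 132 10 | -20 36 131 15 | -18 36 131 14 | -16 36 130 14 | -14 36 130 24 | -12 36 129 22 | -10 36 128 15 | -8 36 128 24 | -6 45 72 93 | -4 55 60 119 | -2 56 62 121 | 0 56 62 121 | 2 55 61 121 | 4 55 56 81 | 6 39 110 14 | 8 38 116 31 | 10 37 116 35 | 12 38 119 22 | 14 38 117 40 | 16 38 113 37 | 18 39 31 89 | 20 42 31 122 | 22 43 31 114 | 24 43 30 113 | 26 42 36 107 | 28 41 133 112 | 30 45 164 130 | 32 46 172 120 | 34 46 171 120 | 36 46 165 122 | 38 46 162 123 | 40 46 160 132 | 42 45 157 119 | 44 45 155 126 | 46 46 153 125 | 48 46 147 124 | 50 45 127 105 | 52 45 162 151 | 54 46 169 132 | 56 45 169 102 | 
tcp jig [  1.1 -88.2] 0.1323
```

The jaw is held at about 25.5 mm and the bars are nearly tight. The last stroke goes in small steps.

```bash
python3 -m creep '[[0,0,0,0,255],[0,0,0,0,255],[0,0,0,0,255],[0,0,0,0,255],[-0.5,0,0,0,255],[-1,0,0,0,255],[-1.5,0,0,0,255],[-1.9,0,0,0,255],[-1.9,0,0,0,255],[-1.9,0,0,0,255]]' 100; python3 jaw.py j8
```

```text
clock: 16.12
tool_pos: [0.5669, -0.0589, 0.1331]
eef_rot: [-180.0, -0.7, 87.8]
wrist_force: [-5.3, 17.5, 8.1]
opening: 0.0168
finger_force: 98.1
-26 36 143 24 | -24 36 143 17 | -22 36 142 20 | -20 36 141 26 | -18 36 142 24 | -16 36 141 22 | -14 36 140 23 | -12 36 140 24 | -10 36 137 10 | -8 36 140 20 | -6 36 138 18 | -4 36 138 22 | -2 36 139 16 | 0 36 139 17 | 2 52 54 237 | 4 56 63 121 | 6 56 64 130 | 8 56 63 122 | 10 55 58 113 | 12 53 121 13 | 14 39 92 31 | 16 36 118 25 | 18 38 123 38 | 20 38 119 43 | 22 40 29 126 | 24 42 31 127 | 26 43 31 114 | 28 42 30 117 | 30 42 90 126 | 32 45 173 160 | 34 46 182 121 | 36 46 182 122 | 38 46 176 128 | 40 46 172 120 | 42 46 170 132 | 44 46 167 96 | 
tcp jig [   0.2 -102. ] 0.1331
```

```bash
python3 -m creep '[[-0.25,0,0,0,255],[-0.5,0,0,0,255],[-0.7,0,0,0,255],[-0.7,0,0,0,255]]' 100; python3 jaw.py j9
```

```text
clock: 16.68
tool_pos: [0.5665, -0.066, 0.1326]
eef_rot: [-179.9, -0.6, 87.7]
wrist_force: [-3.5, 18.4, 5.0]
opening: 0.0169
finger_force: 97.6
-26 36 143 19 | -24 36 142 20 | -22 36 143 28 | -20 36 142 18 | -18 36 141 24 | -16 36 140 21 | -14 36 140 24 | -12 36 139 20 | -10 36 139 19 | -8 36 139 21 | -6 36 139 24 | -4 36 139 22 | -2 36 139 15 | 0 36 139 20 | 2 36 139 25 | 4 44 50 178 | 6 55 56 185 | 8 55 63 127 | 10 56 63 135 | 12 56 61 121 | 14 55 55 86 | 18 37 116 1 | 20 38 117 55 | 22 38 28 81 | 24 42 29 153 | 26 42 31 135 | 28 43 30 114 | 30 42 84 144 | 32 45 171 150 | 34 46 181 132 | 36 46 180 124 | 38 45 177 16 | 
tcp jig [ 1.000e-01 -1.091e+02] 0.1326
```

View pics/j9.png

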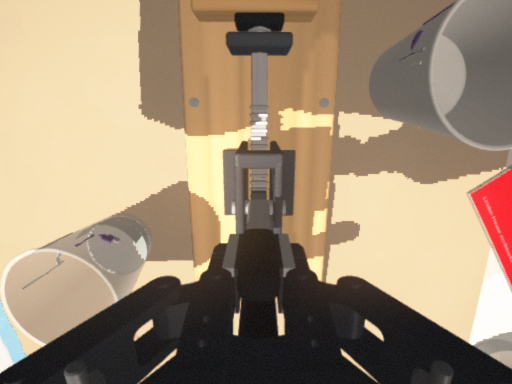

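The picture shows the pad at (260,20) pressed against the near bar, with about 7 mm of the spring gap left below it, so it is half pressed in. I'll let it settle, check again and hand in.

```bash
python3 -m creep '[[0,0,0,0,255],[0,0,0,0,255],[0,0,0,0,255],[0,0,0,0,255],[0,0,0,0,255],[0,0,0,0,255],[0,0,0,0,255],[0,0,0,0,255]]' 100; python3 jaw.py j10 | tr '|' '\n' | grep -E '^ (4|6|12|14|16|18|20|22|24|30|32) |tcp'
```

```text
clock: 17.73
tool_pos: [0.5665, -0.066, 0.1326]
eef_rot: [-179.9, -0.6, 87.7]
wrist_force: [-4.2, 17.9, 4.9]
opening: 0.0163
finger_force: 97.6
 4 44 50 184 
 6 55 56 182 
 12 56 61 125 
 14 55 55 82 
 20 37 116 62 
 22 39 27 77 
 24 42 30 163 
 30 42 85 149 
 32 45 172 154 
tcp jig [ 1.000e-01 -1.091e+02] 0.1326
```

Steady, so I'll hand in.

```bash
python3 -c "
from workcell import robot
print(robot.hand_in())"
```

```text
the job is handed in; nothing more can be done
None
```

The job is handed in at about 18 s, verdict not shown: bolt fully home, two full trigger strokes plus a held third, both bars pressed to the fence with the pad about 6.5 of 14 mm in (by depth camera), trigger still squeezed in the gripper.

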